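# Feed an engraving sled along the fence with a push stick

## Robot

A 6-joint arm with a two-finger parallel gripper is mounted at the origin on the work surface. World frame = base frame: x ahead of the robot, y to its left, z up, the work surface at z = 0. Lengths are in mm, angles in degrees, forces in N, time in s.
With the tool pointing down it reaches from about 400 to 925 mm from the base axis. Payload 12.5 kg.
Tool frame: the origin (TCP) lies between the finger pads; the fingertips stand 14 mm ahead of it and the grasp point (between the pads) lies 5 mm behind it; z points along the fingers, y is the direction in which the jaws open and shut (so a half turn about z gives the same grasp; the last joint's range is limited). The gripper opens to 95 mm and grips with 3 to 60 N. Pads are 20 mm wide; open, the fingers measure 119 mm over their backs; the gripper's body (75 mm by 180 mm) begins 59 mm behind the grasp point.
Start: joints at [-6.05, 28.126, 89.318, -0, 62.55, -6.05], TCP at [625.016, 0.021, 228.661] pointing down, gripper open.
Joint ranges: [-177.58, 177.58], [-47.91, 125.51], [2.72, 160], [-65.01, 245.01], [3.68, 167.84], [-153.87, 153.87]. Speed limits (degrees/s): [127.2, 127.2, 159.86, 180, 180, 180].

## Interface

Orientations are given as a 3x3 rotation matrix whose columns are the frame's x, y, z axes.
In Python, from bench import manip, cams gives the robot as it stands.
- The arm moves only by the shell command python3 -m creep 'ROWS' [FORCE]. ROWS is text: rows parted by semicolons, each of 5 numbers parted by spaces: the shift along the world's x, y, z in mm, then the turn about the world's z in rad, then the closure, from -1 (fully open) to 1 (shut). In form: dx dy dz spin fingers; .... A call has exactly 8 rows; each row is the pose to reach, as a shift and turn from the pose commanded when the call began; what a row does not reach only later rows make up. A row lasts 1/8 s, in which the tool goes at most 62.5 mm and 10.7 degrees, less where a joint would pass 70% of its speed; a pose out of reach is approached as far as the arm can. A call with a gripper value outside its range is refused whole. The fingers move at their own pace and stop on an object; FORCE is the grip in N (left out, the last holds). Time passes only in rows, so rows that repeat a pose let the fingers close, or fill a call up. It gives the time, the measured TCP pose, the force and the opening at its end, in the units of the state.
- manip.get_obs(): the state, without advancing time (a new reading comes with each control period).
- cams.grab_frame(name): name is "scene" or "side" or "wrist"; returns a dict with "pixels" (480x640x3 uint8, red, green, blue), "range_z" (480x640 float32, mm along the optical axis (not along the pixel's ray), 0 where there is no reading), "fx", "fy", "cx", "cy" (pixels), "cam_to_world" (4x4, takes a point from camera to world coordinates). Camera axes: x right, y up, looking along -z (the intrinsics and any distortion apply to the point x, -y, -z); pixel columns grow to the right and rows downward; lengths in mm; the calibration is good to about 2 mm. The wrist camera is an equidistant fisheye: a pixel r from the principal point sees the ray r / f radians off the axis. A picture is of the moment at which its call begins.
- manip.sign_off(): hands the job in, once; it reports no verdict.
The state is a dict: "clock": time; "q": joint angles; "qvel": joint speeds; "tau": joint torques, N m; "eef_pos": TCP position; "ee_rot": TCP orientation; "wrist_force": force on the tool from outside, world axes, zero at the start; "moment": the same for the moment, N m; "gripper_width": finger opening in mm.
Only numpy, scipy, OpenCV 4.12 (cv2) and the standard library are available. Lean on these libraries where they do the work, as an engineer would, in place of code of your own. Each camera call takes 0.05 s, during which the arm holds its last target. There are 200 camera calls.

## Task

Take the push stick from its cradle and, pushing only with it, press the black sled with the rose-gold compact flat against the grey fence before its front passes the orange mark. Then feed it along the fence, keeping it pressed flat, slowing down at the end, until it is firmly home against the red stop, and hold it there a moment. Touch and push it slowly and lightly throughout, never with a knock, so that nothing is strained, keep the gripper off the sled, lay the stick back in its cradle and leave the other things alone.

Things in the scene. Friction and masses are not known exactly. Their poses are not given: they have to be found in the camera images.
- jig: Fixed aluminium base plate 130 x 345 mm, 8 mm thick, on the table, placed and turned at random. Origin on the table under the lane; z up, +y the feed direction, +x to the fence. In this frame: top z = 8 mm, plate x = -62 to 68 mm, fence face x = 40 mm, stop face y = 145 mm, orange mark (a line across lane and fence top) y = 15 mm.
- fence: Grey fence rail along the far (+x) edge of the jig, 335 mm long, 36 mm high, rigid. Origin at the middle of its face, at the level of the plate's top; axes as the jig's, +x into the fence. Its setting is delicate: a push of 4 to 9 N on it is plenty, and more than 20 N spoils it.
- stop: Red end stop across the lane at the +y end, 75 mm wide, 36 mm high, rigid. Origin at the middle of its face (which looks to -y), at plate level; axes as the jig's. A push of 6 to 10 N on it (over the drag) held for half a second seats the sled; more than 20 N strains it, as does a sled that runs into it faster than about 25 mm/s.
- sled: Loose black sled on the plate, 72 mm (x, across) x 120 mm (y, feed) x 36 mm high, 0.2 to 0.7 kg, a rose-gold compact (56 mm across, 17 high) fixed on its front half; plate drag 1 to 6 N. Origin under the middle of the outline, axes as the jig's when flat. Its +x side goes to the fence. Starts off the fence, a little turned, front short of the mark; home at y = 85, x = 4 mm of the jig.
- sled_step (a point): Inner corner of the step cut in the sled's -x side (rear half), where the stick's tip belongs: x = -4, y = 8 mm of the sled, 18 mm over the plate; sled's axes. The rear-facing step face runs 32 mm from here to -x, the side face 68 mm to -y; both as high as the sled. Pushing here to +x presses the sled to the fence, to +y feeds it. Leave by backing out along -y first, lest friction drag the sled off.
- sled_front (a point): Front end of the sled's fence side (x = 36, y = 60 mm of the sled), half-way up.
- sled_rear (a point): Rear end of the sled's fence side (x = 36, y = -60 mm of the sled), half-way up.
- stick_center (a point): Centre of the loose push stick at its black grip sleeve: a wooden bar 16 mm wide and 18 mm high, from 80 mm behind this point to 60 mm ahead of it; +x runs along the bar to the tip, z up. 90 g. Grasp it here from above, across the bar.
- stick_tip (a point): Axis of the stick's upright brass tip, a cylinder of radius 9 mm from 19 mm below this point to 9 mm above it; 68 mm ahead of stick_center along its x. Axes as the stick's. Bring it up to the sled slowly (20 to 30 mm/s): a knock at 60 mm/s passes 25 N.
- cradle: Fixed dark wooden cradle for the stick, 130 x 50 mm; origin on the table under its middle, x along the stick. Two supports at x = -52 and +52 mm (10 mm thick) carry the bar's underside at 22 mm, between cheeks 26 mm apart rising to 36 mm; between them a base plate 6 mm high. The stick belongs with its centre over the cradle's middle, 31 mm over the table, tip to +x.
- jar: Bystander: rose-gold jar, diameter 60 mm, 45 mm high, origin under it. Leave alone.
- perfume: Bystander: amber bottle, diameter 44 mm, 85 mm high, origin under it. Leave alone.
- brush: Bystander: black make-up brush standing on its foot, diameter 48 mm, 82 mm high, origin under it. Leave alone.
Things that resemble listed ones, but are neither listed nor needed, are in the scene too. What is shaped like the sled but blue or purple is not meant.

How it is judged (in metres and radians):
On the way, in this order (a step that is already met when the one before it is completed fails the run):
1. the stick presses the sled flat against the fence (3 N or more on the fence, both ends within 2 mm) while its front is short of the orange mark (x of each of sled_front, sled_rear in the frame of fence above -0.002 m and contact force between stick and sled above 1 N and contact force between sled and fence above 3 N and y of sled in the frame of jig below -0.045 m), for 0.2 s.
2. the stick presses the sled home against the stop (5 N or more on the stop, within 2 mm) and flat against the fence (within 2 mm) (x of each of sled_front, sled_rear in the frame of fence above -0.002 m and y of sled in the frame of jig above 0.083 m and contact force between stick and sled above 1 N and contact force between sled and stop above 5 N), for 0.4 s.
At the end, for the whole second after the job is handed in: The sled rests within 2 mm of the stop and both ends of its side within 2 mm of the fence; the stick lies at rest in the cradle's two supports, upright way, tip to the cradle's +x, its centre within 25 mm lengthwise and 8 mm sideways of the cradle's middle (x of each of sled_front, sled_rear in the frame of fence above -0.002 m and y of sled in the frame of jig above 0.083 m and x of stick_center in the frame of cradle between -0.025 and 0.025 m and y of stick_center in the frame of cradle between -0.008 and 0.008 m and z of stick_center in the frame of cradle between 0.028 and 0.034 m and x of stick_tip in the frame of cradle above 0.03 m and angle between stick_center's own z axis and vertical below 0.1 rad and linear speed of each of sled, stick below 0.01 m/s); the robot touches nothing.
It fails at once if more than 20 N between sled and fence or sled and stop, or more than 25 N between stick and sled (contact force between sled and fence above 20 N or contact force between sled and stop above 20 N or contact force between stick and sled above 25 N).
It fails at once if the sled's front is past the orange mark while an end of its side is more than 2 mm off the fence (y of sled in the frame of jig above -0.045 m and not (x of each of sled_front, sled_rear in the frame of fence above -0.002 m)).
It fails at once if the gripper or arm touches the sled (contact force between any of the fingers, the arm and sled above 0.3 N).
It fails at once if the gripper, arm or stick pushes the fence or stop itself by more than 5 N (contact force between any of the fingers, the arm, stick and fence above 5 N or contact force between any of the fingers, the arm, stick and stop above 5 N).
It fails at once if the jar, bottle or brush is moved by more than 15 mm (distance of any of jar, perfume, brush from where it was at the start of the episode above 0.015 m).
It also fails if it takes over 72 s, if anything falls off the work surface, if the arm or the gripper's body presses on something with over 40 N, if the wrist force passes 120 N, or if a joint passes its speed limit or range.

## Working session

There is one attempt and no reset: what is moved stays moved. The work goes in short steps, Python scripts to look and compute and a shell command to move; the robot and the scene stay as the last step left them, time stands still between calls to the robot, and variables do not carry over. Pictures are saved under pics/ and viewed, about 8 in all and at most 12, crops included, and the job is handed in when it is done.

```bash
mkdir -p pics; ls; cat > h.py <<'E'
import numpy as np, cv2
from bench import manip, cams
def grab(n,save=None):
    f=cams.grab_frame(n)
    if save: cv2.imwrite(save,cv2.cvtColor(f["pixels"],cv2.COLOR_RGB2BGR))
    return f
def rays(f,uv):
    uv=np.atleast_2d(uv).astype(float); M=np.array(f["cam_to_world"])
    d=np.c_[(uv[:,0]-f["cx"])/f["fx"],-(uv[:,1]-f["cy"])/f["fy"],-np.ones(len(uv))]
    return M[:3,3],d@M[:3,:3].T
def onplane(f,uv,z):
    o,d=rays(f,uv); return o+d*((z-o[2])/d[:,2])[:,None]
def cloud(f):
    v,u=np.mgrid[:480,:640]; o,d=rays(f,np.c_[u.ravel(),v.ravel()])
    return (o+d*f["range_z"].reshape(-1,1)).reshape(480,640,3)
E
python3 - <<'E'
from h import *
for n in("scene","side"):
    f=grab(n,f"pics/{n}0.png"); np.savez(f"{n}0.npz",**f); print(n,f["fx"],f["cx"],f["cy"],np.round(f["cam_to_world"],3).tolist())
o=manip.get_obs();print(o["clock"],o["wrist_force"],np.round(o["ee_rot"],3).tolist(),o["gripper_width"])
E
```

```text
pics
scene 537.6257636882124 315.74044007612605 231.60994685688217 [[0.718, -0.552, 0.424, 1019.018], [0.695, 0.556, -0.455, -534.447], [0.015, 0.621, 0.783, 907.362], [0.0, 0.0, 0.0, 1.0]]
side 500.7267372109023 318.02615049165087 236.3838119651615 [[0.691, 0.458, -0.559, -108.882], [-0.723, 0.429, -0.542, -697.825], [-0.008, 0.779, 0.627, 829.107], [0.0, 0.0, 0.0, 1.0]]
0.1 [ 0.29759461 -0.19783015 -0.85979656] [[0.0, 1.0, -0.001], [1.0, -0.0, 0.0], [0.0, -0.001, -1.0]] 95.21772089200915
```

View pics/scene0.png

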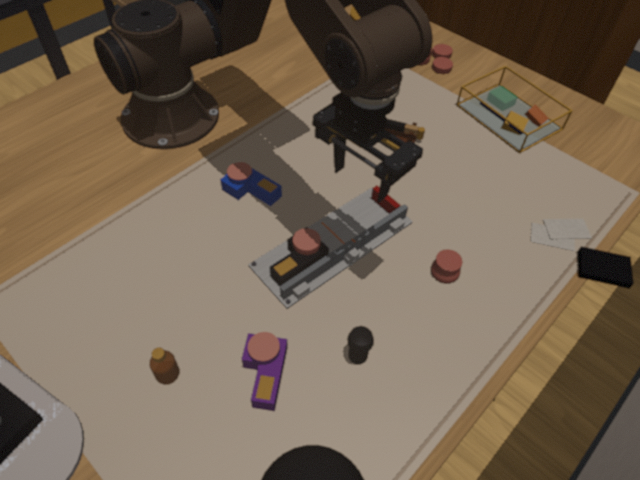

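View pics/side0.png

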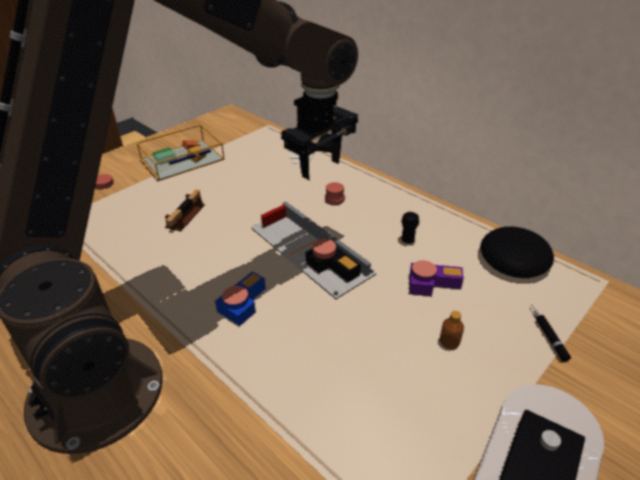

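Scene: jig centred around (330,245), black sled with the compact at (306,240), red stop at (385,200), blue and purple decoys. Side: stick in its cradle at (185,210), tip up-right, jig at (315,250). Next, measure with the depth clouds.

```bash
python3 - <<'E'
from h import *
c={}
for n,box in(("scene",(230,160,430,320)),("side",(240,190,390,310))):
    f=dict(np.load(f"{n}0.npz")); P=cloud(f); img=f["pixels"]; hsv=cv2.cvtColor(img,cv2.COLOR_RGB2HSV)
    H,S,V=[hsv[...,i].astype(int) for i in range(3)]
    x0,y0,x1,y1=box; B=np.zeros((480,640),bool);B[y0:y1,x0:x1]=1
    red=B&((H<6)|(H>172))&(S>170)&(V>60)
    grey=B&(S<40)&(V>90)
    Z=P[...,2]
    for nm,m in(("red",red),("plate",grey&(Z>4)&(Z<12)),("fencetop",B&(Z>41)&(Z<47)&(S<70)&(V>60))):
        p=P[m]; print(n,nm,len(p),end=" ")
        if len(p)>10:
            print(np.round(p.mean(0),1),"z",np.round(np.percentile(p[:,2],[5,50,95]),1), end=" ")
            r=cv2.minAreaRect(p[:,:2].astype(np.float32)); print(np.round(cv2.boxPoints(r)).tolist())
    crop=img[y0:y1,x0:x1]; 
    k=4 if n=="scene" else 5
    cv2.imwrite(f"pics/{n}_crop.png",cv2.cvtColor(cv2.resize(crop,None,fx=k,fy=k,interpolation=cv2.INTER_CUBIC),cv2.COLOR_RGB2BGR))
    if n=="side":
        # cradle
        q=P[185:235,160:212].reshape(-1,3); q=q[(q[:,2]>12)&(q[:,2]<70)]
        print("stick/cradle",len(q),q.mean(0)); print(np.round(cv2.boxPoints(cv2.minAreaRect(q[:,:2].astype(np.float32)))).tolist())
E
```

```text
scene red 93 [601.1 136.9  49.6] z [42.6 45.5 48.4] [[557.0, 145.0], [674.0, -11.0], [717.0, 21.0], [601.0, 177.0]]
scene plate 2572 [574.3 -12.9   9.2] z [ 6.3  9.4 11.6] [[328.0, -153.0], [623.0, -188.0], [664.0, 159.0], [368.0, 193.0]]
scene fencetop 639 [614.5 -29.9  44.8] z [42.2 45.1 46.8] [[305.0, -144.0], [608.0, -180.0], [647.0, 152.0], [344.0, 188.0]]
side red 106 [578.6 132.9  49.2] z [35.6 43.1 46.2] [[-155.0, -657.0], [-109.0, -698.0], [626.0, 138.0], [580.0, 179.0]]
side plate 1666 [547.5 -19.    8.1] z [ 5.3  8.1 10.7] [[490.0, -174.0], [622.0, -188.0], [659.0, 159.0], [527.0, 173.0]]
side fencetop 342 [615.5 -32.3  44. ] z [41.6 44.  46.5] [[591.0, -179.0], [607.0, -181.0], [645.0, 154.0], [629.0, 156.0]]
stick/cradle 536 [439.59848669 340.92319446  33.25479054]
[[361.0, 341.0], [381.0, 291.0], [529.0, 351.0], [509.0, 401.0]]
```

View pics/scene_crop.png

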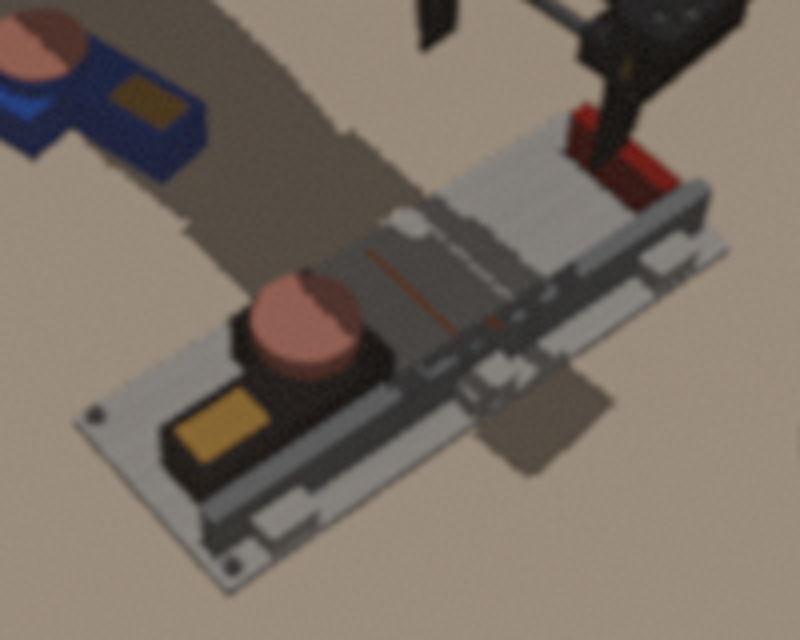

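Scene crop (4x, offset 230,160): the jig, with orange mark from (370,250) to (455,330), red stop face foot from (568,155) to (640,210), and the sled's step open to the robot side. Its rear left top corner is near (165,425).

```bash
python3 - <<'E'
from h import *
C={n:dict(np.load(f"{n}0.npz")) for n in("scene","side")}
# jig yaw & x from plate/fence, y from stop and mark
a=np.arctan2(-37,347); 
R=np.array([[np.cos(a),-np.sin(a)],[np.sin(a),np.cos(a)]]) # cols jig x,y (a=yaw)
print("yaw",np.degrees(a))
jl=lambda p:p[:,:2]@R
mk=onplane(C["scene"],[[230+370/4,160+250/4],[230+455/4,160+330/4]],8); print("mark",jl(mk))
st=onplane(C["scene"],[[230+568/4,160+155/4],[230+640/4,160+210/4]],8); print("stopfoot",jl(st))
for n,box in(("scene",(230,160,430,320)),("side",(240,190,390,310))):
    f=C[n];P=cloud(f);hsv=cv2.cvtColor(f["pixels"],cv2.COLOR_RGB2HSV).astype(int);H,S,V=[hsv[...,i] for i in range(3)];Z=P[...,2]
    B=np.zeros((480,640),bool);x0,y0,x1,y1=box;B[y0:y1,x0:x1]=1
    J=(P[...,:2].reshape(-1,2)@R).reshape(480,640,2)
    q=J[B&(Z>5)&(Z<11)&(S<60)]; print(n,"plate x,y 0.5/99.5",np.round(np.percentile(q,[.5,99.5],axis=0),1).tolist())
    red=B&((H<6)|(H>172))&(S>150)&(V>50)&(Z>10)&(Z<48)
    q=J[red&(J[...,1]>80)]; print("red",len(q),np.round(np.percentile(q,[2,98],axis=0),1).tolist())
    fl=B&(S<70)&(V>60)&(Z>40)&(Z<48); q=J[fl]; q=q[q[:,0]>np.median(q[:,0])-12]; print("fence top",np.round(np.percentile(q,[2,98],axis=0),1).tolist())
    for i in range(-150,160,60):
        s=q[abs(q[:,1]-i)<30]; 
        if len(s)>5: print("   y",i,len(s),np.round([s[:,0].min(),np.median(s[:,0]),s[:,0].max()],1))
    top=B&(V<70)&(Z>40)&(Z<48)&(J[...,1]<20); q=J[top]; print("sled top",len(q),np.round(np.percentile(q,[1,99],axis=0),1).tolist())
    comp=B&(Z>55)&(Z<66)&((H<12)|(H>170))&(S>70)&(J[...,1]<40); q=J[comp]
    (c,r)=cv2.minEnclosingCircle(q.astype(np.float32)); print("compact",len(q),np.median(P[comp][:,2]),q.mean(0),c,r)
    np.save(f"top_{n}.npy",np.c_[J[top]])
f=C["side"]["pixels"]
A=cv2.resize(f[195:305,250:380],(520,440),interpolation=cv2.INTER_CUBIC)
Bc=cv2.resize(f[183:238,158:213],(440,440),interpolation=cv2.INTER_CUBIC)
A=cv2.resize(f[195:305,250:360],(400,400),interpolation=cv2.INTER_CUBIC);Bc=cv2.resize(Bc,(400,400))
A=cv2.resize(f[195:300,245:385],(533,400),interpolation=cv2.INTER_CUBIC); Bc=cv2.resize(f[185:237,158:192+1],(262,400),interpolation=cv2.INTER_CUBIC)
Bc=cv2.resize(f[183:239,160:212],(371,400),interpolation=cv2.INTER_CUBIC)
cv2.imwrite("pics/cr.png",cv2.cvtColor(np.hstack([cv2.resize(A,(427,320)),cv2.resize(Bc,(371,320))]),cv2.COLOR_RGB2BGR))
E
```

```text
yaw -6.086351345582831
mark [[521.04455798  71.48387666]
 [590.77948608  70.9742706 ]]
stopfoot [[538.62319667 202.54234066]
 [593.19725478 205.31756698]]
scene plate x,y 0.5/99.5 [[301.8, -185.3], [786.4, 322.2]]
red 175 [[542.1, 196.6], [608.8, 210.1]]
fence top [[611.3, -110.3], [624.9, 214.1]]
   y -90 171 [609.8 618.2 623.7]
   y -30 172 [610.1 618.6 624.5]
   y 30 60 [610.7 620.8 624.2]
   y 90 57 [611.2 619.2 624.8]
   y 150 138 [611.7 619.9 625.6]
sled top 697 [[334.0, -106.2], [624.2, 17.9]]
compact 692 61.82159067855474 [508.45407769  -9.55767753] (444.3032531738281, -2.1432442665100098) 151.8296356201172
side plate x,y 0.5/99.5 [[468.5, -120.4], [731.1, 226.0]]
red 287 [[533.2, 159.6], [756.9, 209.5]]
fence top [[608.3, -111.4], [622.7, 213.4]]
   y -90 92 [607.  614.2 622.5]
   y -30 97 [607.3 613.9 623. ]
   y 30 34 [608.3 618.6 623.1]
   y 90 35 [612.6 618.2 623. ]
   y 150 68 [608.5 615.7 623.2]
sled top 385 [[495.8, -103.6], [618.3, 17.3]]
compact 332 60.99649145598903 [549.45714195 -13.1058169 ] (457.80718994140625, -7.869576454162598) 134.21388244628906
```

View pics/cr.png

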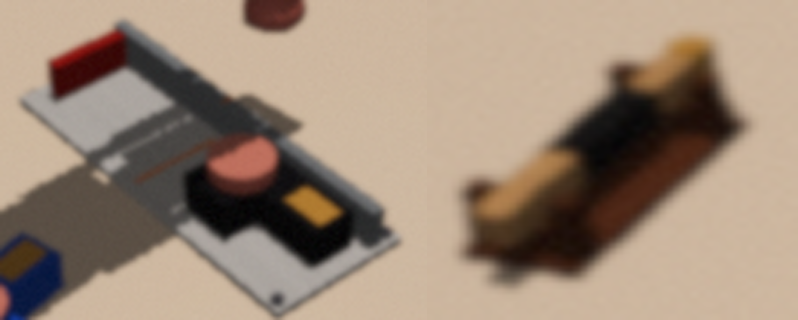

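Crop: left, sled on the lane with its step facing the robot (inner corner near (265,205)), gap to the fence. Right, the stick lies in its cradle, brass tip at upper right (690,45), i.e. yaw about +22°.

```bash
python3 - <<'E'
from h import *
a=np.radians(-6.09);R=np.array([[np.cos(a),-np.sin(a)],[np.sin(a),np.cos(a)]])
for n in("scene","side"):
    f=dict(np.load(f"{n}0.npz"));P=cloud(f);hsv=cv2.cvtColor(f["pixels"],cv2.COLOR_RGB2HSV).astype(int);H,S,V=[hsv[...,i] for i in range(3)];Z=P[...,2]
    J=(P[...,:2].reshape(-1,2)@R).reshape(480,640,2)-[569,56.5]
    reg=(J[...,0]>-60)&(J[...,0]<48)&(J[...,1]>-190)&(J[...,1]<0)
    top=reg&(Z>40)&(Z<48)&((V<62)|((H>12)&(H<28)&(S>120)))
    q=J[top]; print(n,len(q))
    for y in range(-150,-10,10):
        s=q[abs(q[:,1]-y)<5,0]
        if len(s)>3: print(y,len(s),np.round(np.percentile(s,[3,97]),1))
    print("xslices",[(x,np.round(np.percentile(q[abs(q[:,0]-x)<5,1],[3,97]),1).tolist()) for x in range(-40,40,10) if (abs(q[:,0]-x)<5).sum()>5])
    comp=reg&(Z>57)&(Z<66)&((H<14)|(H>168))&(S>60)
    q=J[comp];c,r=cv2.minEnclosingCircle(q.astype(np.float32));print("compact",len(q),np.median(Z[comp]),q.mean(0),c,r)
    # orange pad
    pad=reg&(Z>40)&(Z<48)&(H>12)&(H<28)&(S>120); q=J[pad]; print("pad",len(q),q.mean(0),cv2.minAreaRect(q.astype(np.float32)))
    # stick
    W=(P[...,0]>340)&(P[...,0]<540)&(P[...,1]>270)&(P[...,1]<420)&(Z>33)&(Z<46)
    for nm,m in(("wood",W&(H>8)&(H<28)&(S>80)&(V>90)),("sleeve",W&(V<55)),("brass",W&(H>14)&(H<28)&(S>140)&(V>110))):
        q=P[m]
        if len(q)>5: print(nm,len(q),np.round(q.mean(0),1),cv2.minAreaRect(q[:,:2].astype(np.float32)))
E
```

```text
scene 790
-150 81 [-3.7 32.6]
-140 80 [-4.8 32.1]
-130 81 [-4.3 31.7]
-120 70 [-2.5 32.8]
-110 76 [-3.9 32.1]
-100 83 [-6.3 32.8]
-90 82 [-32.2  32.6]
-80 38 [-34.9  33.2]
-70 29 [22.5 33.5]
-60 30 [22.4 35.6]
-50 44 [16.3 47.4]
-40 35 [10.3 46.6]
-30 7 [45.1 47.8]
-20 7 [43.9 47.7]
xslices [(-30, [-90.8, -82.7]), (-10, [-145.3, -94.1]), (0, [-155.9, -95.0]), (10, [-157.3, -42.1]), (20, [-157.2, -42.4]), (30, [-155.2, -43.4])]
compact 516 62.493191906050356 [ -1.75681448 -68.72308663] (-2.9170515537261963, -67.82130432128906) 28.809200286865234
pad 230 [  12.28171903 -132.71862548] ((11.974842071533203, -132.0546112060547), (29.1641845703125, 44.39404296875), 1.5240721702575684)
wood 95 [496.6 371.6  40.9] ((496.13201904296875, 371.2835693359375), (32.710838317871094, 45.76759338378906), 89.53583526611328)
sleeve 117 [455.9 347.2  39.5] ((466.5179443359375, 350.303466796875), (75.19925689697266, 22.817100524902344), 10.869203567504883)
brass 15 [510.9 376.4  41.6] ((511.20489501953125, 375.6230163574219), (10.84350299835205, 9.64682388305664), 78.34326934814453)
side 540
-150 55 [-9.
[... 418 characters left out ...]
 (20, [-158.7, -85.4]), (30, [-156.7, -78.5])]
compact 298 61.247003009400714 [ -6.67924081 -68.79802629] (-5.185140132904053, -67.64598846435547) 29.113388061523438
pad 187 [  10.31998377 -131.79169697] ((10.328636169433594, -131.0179443359375), (50.96262741088867, 32.77541732788086), 89.07846069335938)
wood 158 [438.9 347.   39.7] ((443.9347839355469, 353.4527282714844), (155.46307373046875, 41.74095153808594), 19.02229118347168)
sleeve 94 [445.1 342.1  38.5] ((440.8919982910156, 338.5333251953125), (108.31509399414062, 28.415603637695312), 25.877222061157227)
brass 60 [448.  348.1  40.4] ((445.20477294921875, 349.6091003417969), (152.8284149169922, 19.347396850585938), 23.121809005737305)
```

Sled (jig axes): rear y about -158, side x -40 to +31, so centre about (-4,-99), nearly square to the fence, with 55 mm to the mark. Stick about (445,349), yaw about 23°. Move over the cradle and refine.

```bash
python3 -m creep '-26 50 0 -0.18 -1; -52 100 0 -0.36 -1; -78 150 0 -0.54 -1; -104 200 0 -0.72 -1; -130 250 0 -0.9 -1; -156 300 0 -1.08 -1; -182 349 -10 -1.17 -1; -182 349 -20 -1.17 -1' 60
python3 - <<'E'
from h import *
o=manip.get_obs();print(o["clock"],np.round(o["eef_pos"],1),np.round(o["q"],1),np.round(o["ee_rot"],3).tolist())
for n in("scene","side","wrist"):
    f=grab(n,f"pics/{n}1.png"); np.savez(f"{n}1.npz",**f)
    if n!="wrist":
        hsv=cv2.cvtColor(f["pixels"],cv2.COLOR_RGB2HSV).astype(int);H,S,V=[hsv[...,i] for i in range(3)]
        P=cloud(f);W=(P[...,0]>340)&(P[...,0]<540)&(P[...,1]>270)&(P[...,1]<420)&(P[...,2]>34)&(P[...,2]<46)
        m=W&(H>8)&(H<28)&(S>80)&(V>100); uv=np.argwhere(m)[:,::-1]
        q=onplane(f,uv,40)[:,:2]; print(n,len(q),q.mean(0),cv2.minAreaRect(q.astype(np.float32)))
f=np.load("wrist1.npz");print(f["fx"],f["cx"],f["cy"],np.round(f["cam_to_world"],3).tolist())
E
```

```text
clock: 1.1
eef_pos: [441.0, 351.7, 208.2]
ee_rot: [[0.92, 0.393, -0.0], [0.393, -0.92, 0.0], [-0.0, -0.0, -1.0]]
wrist_force: [0.5, -0.4, 0.3]
gripper_width: 94.9
1.1 [441.  351.7 208.2] [31.9 24.5 99.4  0.  56.2 98.7] [[0.92, 0.393, -0.0], [0.393, -0.92, 0.0], [-0.0, -0.0, -1.0]]
scene 76 [495.5892131  373.40927785] ((495.51702880859375, 374.41253662109375), (47.77027130126953, 16.27444076538086), 23.590618133544922)
side 59 [491.58500342 371.14265912] ((460.7690124511719, 363.439697265625), (115.18699645996094, 37.20458221435547), 7.1045098304748535)
371.64829954431775 316.9733717482027 239.5151233008142 [[0.393, 0.886, 0.247, 512.357], [-0.92, 0.378, 0.107, 379.324], [0.001, -0.269, 0.963, 363.054], [0.0, 0.0, 0.0, 1.0]]
```

View pics/wrist1.png

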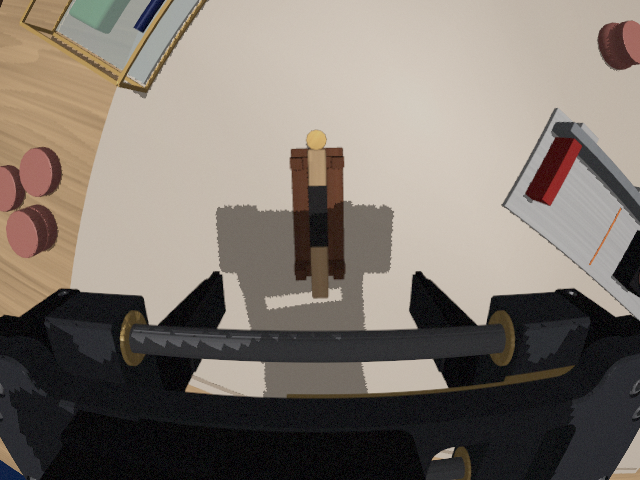

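Wrist view: brass tip at (316,140), black sleeve rows 186–247 at column 318, bar's rear end (320,297); cradle cheeks (291–343,149) to (295–344,279).

```bash
cat >> h.py <<'E'
def wplane(f,uv,z):
    uv=np.atleast_2d(uv).astype(float); M=np.array(f["cam_to_world"])
    x=(uv[:,0]-f["cx"])/f["fx"]; y=(uv[:,1]-f["cy"])/f["fy"]; r=np.hypot(x,y); s=np.where(r>1e-9,np.sin(r)/np.maximum(r,1e-9),1)
    d=np.c_[x*s,-y*s,-np.cos(r)]@M[:3,:3].T; o=M[:3,3]
    return o+d*((z-o[2])/d[:,2])[:,None]
E
python3 - <<'E'
from h import *
f=dict(np.load("wrist1.npz"))
t=wplane(f,[[316.3,140]],40)[0]; s=wplane(f,[[317.5,186],[318.5,247]],40); e=wplane(f,[[320,297.5]],40)[0]
print("tip",t,"sleeve",s,s.mean(0),"end",e); d=t-e; print("len",np.hypot(*d[:2]),"yaw",np.degrees(np.arctan2(d[1],d[0])))
u=d[:2]/np.hypot(*d[:2]); print("centre from ends",(e[:2]+u*80), t[:2]-u*68)
c=wplane(f,[[291,149],[343.5,149],[295,279],[344.5,279]],36); print(c, c.mean(0))
hsv=cv2.cvtColor(f["pixels"],cv2.COLOR_RGB2HSV).astype(int)
m=(hsv[...,0]>8)&(hsv[...,0]<28)&(hsv[...,1]>80); m[:125]=0;m[302:]=0;m[:,:300]=0;m[:,335:]=0
for v in range(130,300,12):
    x=np.flatnonzero(m[v]); 
    if len(x): print(v,x.min(),x.max(),end="; ")
E
```

```text
tip [510.8743412  378.88732468  40.        ] sleeve [[474.30257452 362.12780869  40.        ]
 [423.54978561 339.42980778  40.        ]] [448.92618006 350.77880824  40.        ] end [377.92894174 318.30627374  40.        ]
len 146.097717197055 yaw 24.49798081330548
centre from ends [450.72701251 351.47916766] [448.99598104 350.69036484]
[[495.00852808 396.13085964  36.        ]
 [513.02636671 353.9827718   36.        ]
 [384.62114908 346.90993974  36.        ]
 [402.99566484 303.79091653  36.        ]] [448.91292718 350.20362193  36.        ]
130 314 318; 142 307 325; 154 300 334; 166 300 334; 178 300 334; 190 300 334; 202 300 334; 214 300 333; 226 300 334; 238 300 333; 250 301 334; 262 301 334; 274 300 334; 286 312 327;
```

```bash
python3 -m creep '3 1 -25 0.02 -1; 6 2 -55 0.02 -1; 6 2 -85 0.02 -1; 6 2 -110 0.02 -1; 6 2 -130 0.02 -1; 6 2 -140 0.02 -1; 6 2 -140 0.02 -1; 6 2 -140 0.02 -1' 60
```

```text
clock: 2.25
eef_pos: [449.6, 350.9, 69.5]
ee_rot: [[0.913, 0.408, 0.001], [0.408, -0.913, 0.0], [0.001, -0.0, -1.0]]
wrist_force: [0.1, 0.3, -0.5]
gripper_width: 95.0
```

```bash
python3 -m creep '0 0 -15 0 -1; 0 0 -28 0 -1; 0 0 -38 0 -1; 0 0 -43 0 -1; 0 0 -43 0 0.3; 0 0 -43 0 1; 0 0 -43 0 1; 0 0 -43 0 1' 50
```

```text
clock: 3.25
eef_pos: [449.1, 351.1, 25.9]
ee_rot: [[0.913, 0.408, 0.0], [0.408, -0.913, 0.0], [0.0, 0.0, -1.0]]
wrist_force: [0.2, 1.6, 0.9]
gripper_width: 60.5
```

```bash
python3 -m creep '0 0 0 0 1; 0 0 0 0 1; 0 0 3 0 1; 0 0 8 0 1; 0 0 16 0 1; 0 0 30 0 1; 0 0 45 0 1; 0 0 60 0 1' 50
```

```text
clock: 4.25
eef_pos: [449.1, 351.1, 87.0]
ee_rot: [[0.913, 0.408, 0.001], [0.408, -0.913, 0.0], [0.001, 0.0, -1.0]]
wrist_force: [-0.3, -0.4, -0.1]
gripper_width: 15.6
```

```bash
python3 - <<'E'
from h import *
f=grab("side"); cv2.imwrite("pics/s2.png",cv2.cvtColor(np.hstack([cv2.resize(f["pixels"][140:250,110:260],(500,367),interpolation=cv2.INTER_CUBIC)]),cv2.COLOR_RGB2BGR))
w=grab("wrist","pics/w2.png"); np.savez("wrist2.npz",**w); print(manip.get_obs()["wrist_force"])
a=cv2.imread("pics/s2.png");b=cv2.resize(cv2.imread("pics/w2.png")[60:400,170:470],(300,340));b=cv2.copyMakeBorder(b,0,27,0,0,0)
cv2.imwrite("pics/c2.png",np.hstack([a,b]))
E
```

```text
[-0.10817002 -0.33920159 -1.27146928]
```

View pics/c2.png

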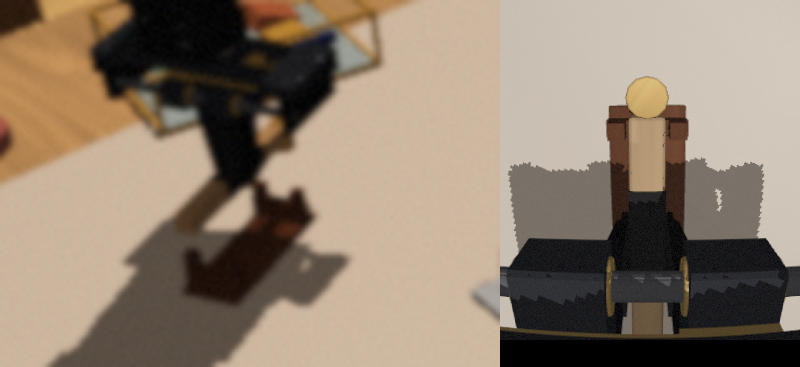

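Held squarely in the sleeve, bar level. Now check the stick tip relative to the TCP, and the blue decoy's place, since the stick's rear end sweeps that side.

```bash
python3 - <<'E'
from h import *
f=dict(np.load("wrist2.npz")); o=manip.get_obs()
t=wplane(f,[[317,157]],o["eef_pos"][2]+14)[0]; d=t[:2]-o["eef_pos"][:2]; print("tip off",d,np.hypot(*d),np.degrees(np.arctan2(d[1],d[0])))
a=np.radians(-6.09);R=np.array([[np.cos(a),-np.sin(a)],[np.sin(a),np.cos(a)]])
for n in("scene","side"):
    f=dict(np.load(f"{n}0.npz"));P=cloud(f);hsv=cv2.cvtColor(f["pixels"],cv2.COLOR_RGB2HSV).astype(int);J=(P[...,:2].reshape(-1,2)@R).reshape(480,640,2)-[569,56.5]
    m=(hsv[...,0]>105)&(hsv[...,0]<128)&(hsv[...,1]>120)&(P[...,2]>20)&(P[...,2]<60)&(J[...,0]>-300)&(J[...,0]<-50)&(abs(J[...,1])<250)
    q=J[m];print(n,len(q),np.round(np.percentile(q,[1,99],axis=0)).tolist(),np.round(cv2.boxPoints(cv2.minAreaRect(q.astype(np.float32)))).tolist())
E
```

```text
tip off [62.94234761 28.4618168 ] 69.07831887402257 24.33194415788232
scene 549 [[-267.0, -97.0], [-161.0, -11.0]] [[-284.0, -33.0], [-267.0, -101.0], [-151.0, -72.0], [-168.0, -4.0]]
side 614 [[-287.0, -99.0], [-169.0, -19.0]] [[-289.0, -30.0], [-274.0, -102.0], [-159.0, -77.0], [-174.0, -6.0]]
```

```bash
python3 -m creep '0 -25 15 0 1; 0 -80 30 0.05 1; 0 -140 30 0.1 1; 0 -200 30 0.15 1; 0 -260 30 0.2 1; 0 -320 30 0.26 1; 0 -380 30 0.26 1; 0 -430 30 0.26 1' 50 && python3 -m creep '-1 -40 0 0 1; -2 -65 -15 0 1; -2 -69 -35 0 1; -2 -69 -50 0 1; -2 -69 -60 0 1; -2 -69 -69 0 1; -2 -69 -69 0 1; -2 -69 -69 0 1' 50
```

```text
clock: 5.35
eef_pos: [448.7, -81.1, 115.7]
ee_rot: [[0.778, 0.629, 0.0], [0.629, -0.778, -0.0], [0.0, 0.0, -1.0]]
wrist_force: [0.5, -0.7, -1.1]
gripper_width: 15.5
clock: 6.35
eef_pos: [447.2, -147.9, 46.9]
ee_rot: [[0.777, 0.63, 0.0], [0.63, -0.777, -0.0], [0.0, 0.0, -1.0]]
wrist_force: [0.5, 0.8, -0.5]
gripper_width: 15.5
```

```bash
python3 -m creep '0 0 -5 0 1; 0 0 -10 0 1; 0 0 -15 0 1; 0 0 -18 0 1; 0 0 -19 0 1; 0 0 -19 0 1; 0 0 -19 0 1; 0 0 -19 0 1' 50; python3 - <<'E'
from h import *
w=grab("wrist","pics/w3.png"); np.savez("wrist3.npz",**w)
for n in("scene","side"): np.savez(n+"3.npz",**grab(n))
print(manip.get_obs()["wrist_force"],manip.get_obs()["eef_pos"])
E
```

```text
clock: 7.35
eef_pos: [446.7, -148.2, 27.8]
ee_rot: [[0.777, 0.629, -0.0], [0.629, -0.777, -0.0], [-0.0, -0.0, -1.0]]
wrist_force: [-4.2, -3.6, 7.2]
gripper_width: 15.6
[-5.23377541 -2.89916582  7.24724967] [ 446.68650364 -148.15832772   27.76914209]
```

View pics/w3.png

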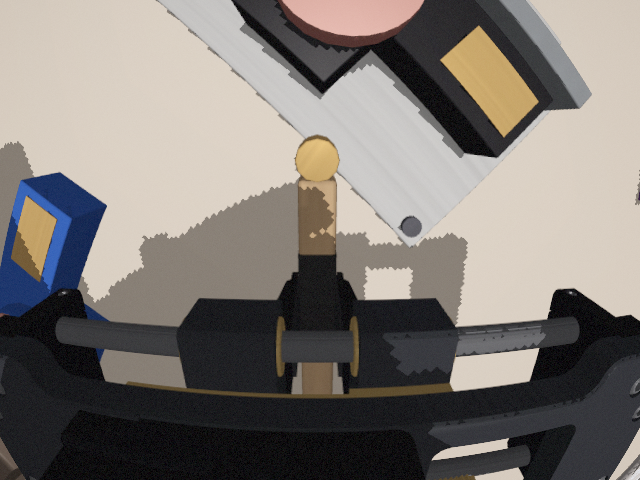

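```bash
python3 - <<'E'
from h import *
def wcloud(f,u,v):
    M=np.array(f["cam_to_world"]);x=(u-f["cx"])/f["fx"];y=(v-f["cy"])/f["fy"];r=np.hypot(x,y);s=np.sin(r)/max(r,1e-9)
    d=np.array([x*s,-y*s,-np.cos(r)]); d=d/np.cos(r)*f["range_z"][v,u]; return M[:3,3]+M[:3,:3]@d
f=dict(np.load("wrist3.npz"))
for nm,u,v in(("tip",317,158),("tip",310,165),("bar",317,195),("bar",317,220),("bar",317,245),("sleeve",317,265),("sleeve",317,285),("rear",317,380),("plate",360,130),("plate",400,180),("table",200,120),("sledrear",470,125),("pad",495,80),("blue",60,260)):
    print(nm,np.round(wcloud(f,u,v),1))
f=dict(np.load("wrist2.npz"));print("w2");
for nm,u,v in(("tip",317,157),("bar",317,190),("bar",317,240),("sleeve",317,260)): print(nm,np.round(wcloud(f,u,v),1))
E
```

```text
tip [ 505.7 -100.2  183.5]
tip [ 495.9 -104.7   34.5]
bar [ 488.1 -114.6   33.8]
bar [ 479.8 -121.3   32.6]
bar [ 471.6 -128.    33.5]
sleeve [ 464.5 -133.8   32.7]
sleeve [ 457.  -139.9   31.9]
rear [ 414.4 -174.4   28.3]
plate [ 521.9 -113.1    8.4]
plate [ 516.2 -143.4    7.5]
table [ 4.777e+02 -4.770e+01  4.000e-01]
sledrear [ 550.2 -142.5   41.9]
pad [ 571.1 -137.9   45.1]
blue [382.8 -31.6  34.2]
w2
tip [512.2 379.7  92.2]
bar [499.7 374.1  91.7]
bar [480.3 365.4  92.6]
sleeve [471.6 361.5  90.9]
```

```bash
python3 -m creep '0 0 3 0 1; 0 0 6 0 1; 0 0 8 0 1; 0 0 8 0 1; 0 0 8 0 1; 0 0 8 0 1; 0 0 8 0 1; 0 0 8 0 1' 60; python3 - <<'E'
from h import *
w=grab("wrist","pics/w4.png"); np.savez("wrist4.npz",**w); o=manip.get_obs(); print(o["wrist_force"],o["moment"])
hsv=cv2.cvtColor(w["pixels"],cv2.COLOR_RGB2HSV).astype(int); m=(hsv[...,0]>14)&(hsv[...,0]<30)&(hsv[...,1]>100)&(hsv[...,2]>120);m[:120]=0;m[178:]=0;m[:,:280]=0;m[:,350:]=0
v,u=np.nonzero(m);(c,r)=cv2.minEnclosingCircle(np.c_[u,v].astype(np.float32));print(c,r)
t=wplane(w,[c],41)[0]; d=t[:2]-o["eef_pos"][:2]
print("tip",t,"off",d,np.hypot(*d),np.degrees(np.arctan2(d[1],d[0])),"tool",np.degrees(np.arctan2(o["ee_rot"][1][0],o["ee_rot"][0][0])))
a=np.radians(-6.09);R=np.array([[np.cos(a),-np.sin(a)],[np.sin(a),np.cos(a)]]);print("jig",t[:2]@R-[569,56.5])
def wc(f,u,v):
    M=np.array(f["cam_to_world"]);x=(u-f["cx"])/f["fx"];y=(v-f["cy"])/f["fy"];r=np.hypot(x,y);s=np.sin(r)/max(r,1e-9)
    return M[:3,3]+M[:3,:3]@(np.array([x*s,-y*s,-np.cos(r)])/np.cos(r)*f["range_z"][v,u])
print([round(wc(w,317,v)[2],1) for v in range(185,290,8)])
# sled points in wrist cloud
pts=[(u,v,*wc(w,u,v)) for v in range(0,170,2) for u in range(230,600,2)]
p=np.array(pts); j=p[:,2:4]@R-[569,56.5]; k=(p[:,4]>40)&(p[:,4]<48)&(j[:,0]<38)&(j[:,1]<0)&(j[:,1]>-180)
for y in range(-160,-60,10):
    s=j[k&(abs(j[:,1]-y)<5),0]
    if len(s)>5: print(y,len(s),np.round(np.percentile(s,[2,98]),1))
for x in range(-40,40,10):
    s=j[k&(abs(j[:,0]-x)<5),1]
    if len(s)>5: print("x",x,len(s),np.round(np.percentile(s,[2,98]),1))
E
```

```text
clock: 8.5
eef_pos: [447.0, -148.0, 35.6]
ee_rot: [[0.777, 0.629, -0.0], [0.629, -0.777, -0.0], [-0.0, 0.0, -1.0]]
wrist_force: [0.4, -1.0, -0.4]
gripper_width: 15.3
[-0.66789104  0.1147891  -0.87028051] [-0.01229404  0.05210151 -0.00086892]
(317.0, 158.3125) 22.764602661132812
tip [ 499.97475192 -105.02253131   41.        ] off [52.94790469 42.94964862] 68.17736374787947 39.04786029234603 tool 39.00902954697025
jig [ -60.70497233 -107.88725017]
[np.float64(42.2), np.float64(42.5), np.float64(41.9), np.float64(42.3), np.float64(41.5), np.float64(40.8), np.float64(40.6), np.float64(39.4), np.float64(39.7), np.float64(40.0), np.float64(40.6), np.float64(40.1), np.float64(39.7), np.float64(39.2)]
-160 81 [-7.2 31.7]
-150 449 [-7.2 31.4]
-140 478 [-6.9 31.3]
-130 492 [-7.1 31.4]
-120 507 [-7.  31.4]
-110 702 [-65.3  31.6]
-100 607 [-65.9  30.6]
-90 249 [-38.4  22.8]
-80 211 [-39.  -24.5]
-70 151 [-38.9 -29.4]
x -40 323 [-88.1 -38.9]
x -30 515 [-88.9 -42.4]
x -20 45 [-89.6 -83.1]
x -10 275 [-155.   -94.1]
x 0 836 [-155.4  -95. ]
x 10 791 [-155.3  -93.7]
x 20 752 [-155.6  -91.9]
x 30 479 [-155.9  -97.8]
```

Tip jig (-60.7,-107.9); sled's step side face x≈-7.3, step face y≈-90, +x side at 31.4 (gap about 8.6 mm). Approach.

```bash
python3 -m creep '6 0 0 0 1; 12 0 0 0 1; 18 0 0 0 1; 24 0 0 0 1; 29 0 0 0 1; 33 0 0 0 1; 36 0 0 0 1; 38 0 0 0 1' 60;  python3 -m creep '1.5 -0.2 0 0 1; 3 -0.3 0 0 1; 4.5 -0.5 0 0 1; 6 -0.6 0 0 1; 7.5 -0.8 0 0 1; 9 -1 0 0 1; 9 -1 0 0 1; 9 -1 0 0 1' 60
```

```text
clock: 9.55
eef_pos: [485.1, -148.0, 35.6]
ee_rot: [[0.777, 0.629, -0.0], [0.629, -0.777, -0.0], [-0.0, 0.0, -1.0]]
wrist_force: [-0.5, 0.0, 0.1]
gripper_width: 15.9
clock: 10.55
eef_pos: [494.0, -148.9, 35.6]
ee_rot: [[0.777, 0.629, -0.0], [0.629, -0.777, -0.0], [-0.0, -0.0, -1.0]]
wrist_force: [-1.2, 0.4, 0.0]
gripper_width: 15.6
```

```bash
python3 -m creep '0.8 -0.1 0 0 1; 1.6 -0.2 0 0 1; 2.4 -0.3 0 0 1; 3.2 -0.3 0 0 1; 4 -0.4 0 0 1; 4.5 -0.5 0 0 1; 5 -0.5 0 0 1; 5 -0.5 0 0 1' 60; python3 - <<'E'
from h import *
print(manip.get_obs()["wrist_force"])
E
```

```text
clock: 11.55
eef_pos: [498.8, -149.4, 35.6]
ee_rot: [[0.777, 0.63, -0.001], [0.63, -0.777, 0.0], [-0.0, -0.0, -1.0]]
wrist_force: [-3.4, 0.4, -0.1]
gripper_width: 15.5
[-3.38102724  0.35998709 -0.10079549]
```

```bash
python3 -m creep '0.3 0 0 0 1; 0.6 0 0 0 1; 0.9 -0.1 0 0 1; 1.2 -0.1 0 0 1; 1.5 -0.1 0 0 1; 1.5 -0.1 0 0 1; 1.5 -0.1 0 0 1; 1.5 -0.1 0 0 1' 60
```

```text
clock: 12.55
eef_pos: [500.0, -149.2, 35.5]
ee_rot: [[0.777, 0.63, -0.001], [0.63, -0.777, 0.0], [-0.001, -0.001, -1.0]]
wrist_force: [-5.5, 1.9, 0.4]
gripper_width: 15.4
```

```bash
python3 -m creep '0.3 0 0 0 1; 0.6 0 0 0 1; 0.9 -0.1 0 0 1; 1.2 -0.1 0 0 1; 1.5 -0.1 0 0 1; 1.5 -0.1 0 0 1; 1.5 -0.1 0 0 1; 1.5 -0.1 0 0 1' 60;python3 - <<'E'
from h import *
w=grab("wrist","pics/w5.png"); np.savez("wrist5.npz",**w); print(manip.get_obs()["wrist_force"])
a=np.radians(-6.09);R=np.array([[np.cos(a),-np.sin(a)],[np.sin(a),np.cos(a)]])
M=np.array(w["cam_to_world"]);v,u=np.mgrid[0:480,0:640];x=(u-w["cx"])/w["fx"];y=(v-w["cy"])/w["fy"];r=np.hypot(x,y);s=np.sinc(r/np.pi)/np.cos(r)
P=np.stack([x*s,-y*s,-np.ones_like(x)],-1)*w["range_z"][...,None]@M[:3,:3].T+M[:3,3]; J=(P[...,:2].reshape(-1,2)@R).reshape(480,640,2)-[569,56.5]
k=(P[...,2]>40)&(P[...,2]<48); j=J[k]; j=j[j[:,1]>-175]
V=w["pixels"].max(-1)[k&(J[...,1]>-175)]
for yy in range(-155,-20,10):
    q=abs(j[:,1]-yy)<5; b=j[q&(V<45)&(j[:,0]>-60),0]; g=j[q&(V>70)&(j[:,0]>25),0]
    if len(b)>5 and len(g)>5: print(yy,np.round(np.percentile(b,[2,98]),1),np.round(np.percentile(g,[2,98]),1))
E
```

```text
clock: 13.55
eef_pos: [501.4, -149.2, 35.5]
ee_rot: [[0.777, 0.63, -0.001], [0.63, -0.777, 0.001], [-0.001, -0.001, -1.0]]
wrist_force: [-6.7, 3.2, 0.4]
gripper_width: 15.2
[-5.60321306  3.10840469  1.13710382]
-155 [-53.3  40.9] [26.7 53.5]
-145 [-57.9   9.7] [25.4 53.4]
-135 [-55.8   8.9] [25.5 53.5]
-125 [-43.4  42.2] [25.4 53.6]
-115 [ 2.2 42.1] [25.5 53.5]
-105 [ 2.4 42.3] [42.5 53.9]
-95 [ 2.6 42.4] [42.7 54.1]
-85 [-28.4  42. ] [42.6 54.1]
-75 [-21.7  42.4] [35.  54.3]
-65 [-28.9  42.6] [38.6 52.7]
-55 [-28.8  42.5] [38.3 43. ]
```

```bash
python3 -m creep '0.3 0 0 0 1; 0.6 0 0 0 1; 0.9 -0.1 0 0 1; 1.2 -0.1 0 0 1; 1.5 -0.1 0 0 1; 1.5 -0.1 0 0 1; 1.5 -0.1 0 0 1; 1.5 -0.1 0 0 1' 60; python3 - <<'E'
from h import *
w=grab("wrist","pics/w6.png");np.savez("wrist6.npz",**w); o=manip.get_obs(); print(o["wrist_force"],o["moment"],o["clock"])
hsv=cv2.cvtColor(w["pixels"],cv2.COLOR_RGB2HSV).astype(int); m=(hsv[...,0]>14)&(hsv[...,0]<30)&(hsv[...,1]>100)&(hsv[...,2]>120);m[:120]=0;m[178:]=0;m[:,:280]=0;m[:,350:]=0
v,u=np.nonzero(m);(c,r)=cv2.minEnclosingCircle(np.c_[u,v].astype(np.float32))
t=wplane(w,[c],41)[0];d=t[:2]-o["eef_pos"][:2];print(c,r,d,np.degrees(np.arctan2(d[1],d[0])))
E
```

```text
clock: 14.6
eef_pos: [501.7, -149.2, 35.4]
ee_rot: [[0.776, 0.63, -0.004], [0.63, -0.776, 0.001], [-0.002, -0.004, -1.0]]
wrist_force: [-12.2, 1.4, 3.9]
gripper_width: 15.6
[-11.91792284   0.60225569   3.9755061 ] [0.26228727 2.0808706  0.53445227] 14.65
(315.35906982421875, 158.55386352539062) 22.7756290435791 [52.48033779 43.42383783] 39.605396636177126
```

View pics/w6.png

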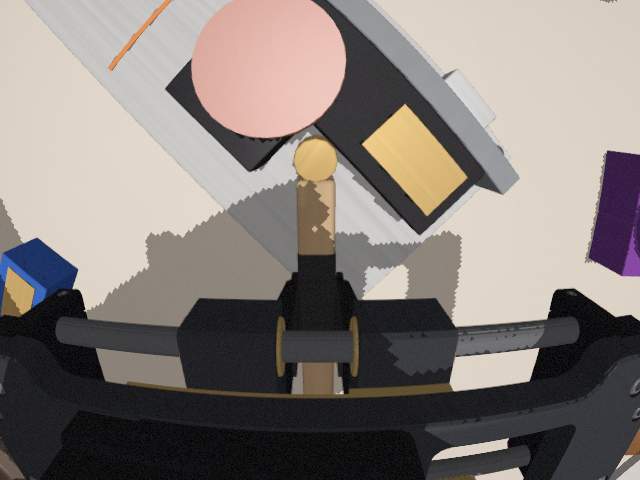

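Sled lies flat along the fence, tip in the step, front well short of the mark (mark at (140,35)), fence load about 9 N. Ease x slightly and close the 5 mm gap to the step face.

```bash
python3 -m creep '-0.5 0.9 0 0 1; -0.6 1.8 0 0 1; -0.7 2.8 0 0 1; -0.6 3.8 0 0 1; -0.5 4.8 0 0 1; -0.4 5.8 0 0 1; -0.3 6.8 0 0 1; -0.2 8 0 0 1' 60;python3 - <<'E'
from h import *
o=manip.get_obs(); print(o["wrist_force"],o["eef_pos"])
E
```

```text
clock: 15.65
eef_pos: [502.0, -142.1, 35.3]
ee_rot: [[0.777, 0.629, -0.003], [0.629, -0.777, 0.0], [-0.002, -0.002, -1.0]]
wrist_force: [-10.4, -5.2, -1.2]
gripper_width: 15.4
[-10.41029495  -5.22543902  -1.17669679] [ 502.03459457 -142.08609197   35.27922375]
```

```bash
python3 -m creep '-0.2 2 0 0 1; -0.2 4 0 0 1; 0 6 0 0 1; 0.2 8 0 0 1; 0.4 10 0 0 1; 0.6 12 0 0 1; 0.8 14 0 0 1; 1.0 16 0 0 1' 60
```

```text
clock: 16.65
eef_pos: [503.8, -126.0, 35.3]
ee_rot: [[0.777, 0.629, -0.001], [0.629, -0.777, 0.0], [-0.001, -0.001, -1.0]]
wrist_force: [-6.3, -3.6, -2.7]
gripper_width: 15.7
```

```bash
python3 -m creep '0.3 2.5 0 0 1; 0.5 5 0 0 1; 0.8 7.5 0 0 1; 1.1 10 0 0 1; 1.3 12.5 0 0 1; 1.6 15 0 0 1; 1.9 17.5 0 0 1; 2.1 20 0 0 1' 60
```

```text
clock: 17.65
eef_pos: [506.1, -105.9, 35.4]
ee_rot: [[0.777, 0.629, -0.001], [0.629, -0.777, -0.0], [-0.001, -0.001, -1.0]]
wrist_force: [-5.1, -1.9, -3.5]
gripper_width: 15.4
```

```bash
cat > chk.py <<'E'
from h import *
w=grab("wrist","pics/wl.png");o=manip.get_obs()
a=np.radians(-6.09);R=np.array([[np.cos(a),-np.sin(a)],[np.sin(a),np.cos(a)]])
M=np.array(w["cam_to_world"]);v,u=np.mgrid[0:480,0:640];x=(u-w["cx"])/w["fx"];y=(v-w["cy"])/w["fy"];r=np.hypot(x,y);s=np.sinc(r/np.pi)/np.cos(r)
P=np.stack([x*s,-y*s,-np.ones_like(x)],-1)*w["range_z"][...,None]@M[:3,:3].T+M[:3,3]; J=(P[...,:2].reshape(-1,2)@R).reshape(480,640,2)-[569,56.5]
t=np.array(o["eef_pos"][:2])+68.2*np.array(o["ee_rot"])[:2,0]; t=t@R-[569,56.5]; print("tip",t.round(1),"force jig",(np.array(o["wrist_force"][:2])@R).round(1),o["wrist_force"][2])
hsv=cv2.cvtColor(w["pixels"],cv2.COLOR_RGB2HSV).astype(int)
k=(P[...,2]>40)&(P[...,2]<48)&(J[...,0]>t[0]+12)&(J[...,0]<60); V=w["pixels"].max(-1); pad=(hsv[...,0]>10)&(hsv[...,0]<30)&(hsv[...,1]>110)
sl=k&((V<52)|pad); g=k&(V>75)&~pad
print("rear y",np.round(np.percentile(J[sl&(J[...,0]<t[0]+35)][:,1],1),1),"expected tip-59+?")
for d in range(-55,70,15):
    b=J[sl&(abs(J[...,1]-t[1]-d)<5)][:,0]; q=J[g&(abs(J[...,1]-t[1]-d)<5)&(J[...,0]>30)][:,0]
    if len(b)>5 and len(q)>5: print(d,np.round(np.percentile(b,98),1),np.round(np.percentile(q,2),1))
E
python3 chk.py
```

```text
tip [ -6.4 -59.6] force jig [-4.1 -2.4] -2.425310088890787
rear y -117.4 expected tip-59+?
-55 41.5 42.3
-40 41.4 42.6
-25 41.5 42.7
-10 42.3 42.9
5 42.7 43.1
20 42.9 36.5
35 43.2 39.5
```

```bash
python3 -m creep '0.2 0 0 0 1; 0.4 0 0 0 1; 0.6 0 0 0 1; 0.8 -0.1 0 0 1; 0.9 -0.1 0 0 1; 0.9 -0.1 0 0 1; 0.9 -0.1 0 0 1; 0.9 -0.1 0 0 1' 60; python3 chk.py; python3 - <<'E'
import cv2
a=cv2.imread("pics/wl.png"); cv2.imwrite("pics/wlc.png",cv2.resize(a[0:240,240:540],(750,600),interpolation=cv2.INTER_CUBIC))
E
```

```text
clock: 18.7
eef_pos: [506.3, -105.8, 35.3]
ee_rot: [[0.777, 0.63, -0.002], [0.63, -0.777, 0.0], [-0.002, -0.002, -1.0]]
wrist_force: [-7.4, -1.8, -2.2]
gripper_width: 15.7
tip [ -6.2 -59.7] force jig [-8.  -2.4] -2.1525391378431813
rear y -117.2 expected tip-59+?
-55 41.3 42.3
-40 41.4 42.5
-25 41.7 42.7
-10 42.2 42.9
5 42.7 43.1
20 42.8 35.7
35 43.0 39.4
```

View pics/wlc.png

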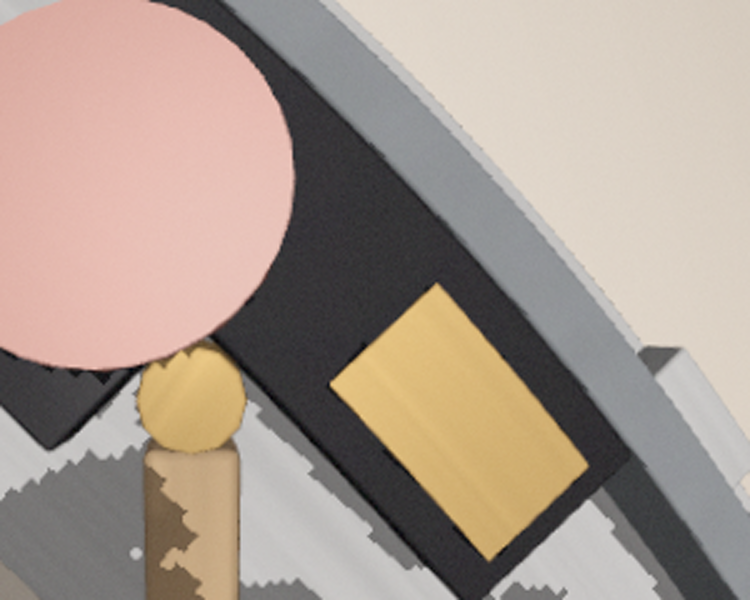

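Sled flat on the fence, tip seated in the step corner (tip at (192,398)). Feed on, monitoring force.

```bash
python3 -m creep '0.2 2 0 0 1; 0.5 5 0 0 1; 0.8 8 0 0 1; 1.1 11 0 0 1; 1.5 14 0 0 1; 1.8 17 0 0 1; 2.2 20 0 0 1; 2.5 23 0 0 1' 60
```

```text
clock: 19.75
eef_pos: [508.8, -83.0, 35.4]
ee_rot: [[0.777, 0.629, -0.002], [0.629, -0.777, 0.0], [-0.002, -0.002, -1.0]]
wrist_force: [-9.0, -4.7, -2.3]
gripper_width: 15.6
```

```bash
python3 -m creep '0.2 3 0 0 1; 0.5 6 0 0 1; 0.9 9 0 0 1; 1.2 12 0 0 1; 1.5 15 0 0 1; 1.8 18 0 0 1; 2.1 21 0 0 1; 2.4 24 0 0 1' 60
```

```text
clock: 20.75
eef_pos: [511.5, -59.0, 35.4]
ee_rot: [[0.777, 0.629, -0.002], [0.629, -0.777, 0.0], [-0.001, -0.001, -1.0]]
wrist_force: [-7.1, -4.3, -1.8]
gripper_width: 16.0
```

```bash
python3 -m creep '0.3 3 0 0 1; 0.6 6 0 0 1; 0.9 9 0 0 1; 1.2 12 0 0 1; 1.5 15 0 0 1; 1.9 18 0 0 1; 2.2 21 0 0 1; 2.5 24 0 0 1' 60
```

```text
clock: 21.75
eef_pos: [514.3, -34.9, 35.4]
ee_rot: [[0.777, 0.629, -0.001], [0.629, -0.777, 0.0], [-0.001, -0.001, -1.0]]
wrist_force: [-5.4, -1.9, -2.5]
gripper_width: 15.7
```

```bash
python3 -m creep '0.6 3 0 0 1; 1.1 6 0 0 1; 1.5 9 0 0 1; 1.9 12 0 0 1; 2.3 15 0 0 1; 2.6 18 0 0 1; 2.9 21 0 0 1; 3.2 24 0 0 1' 60; python3 chk.py
```

```text
clock: 22.75
eef_pos: [517.1, -11.0, 35.4]
ee_rot: [[0.777, 0.629, -0.002], [0.629, -0.777, -0.0], [-0.002, -0.001, -1.0]]
wrist_force: [-6.9, -4.6, -2.2]
gripper_width: 15.7
tip [-5.5 36. ] force jig [-5.9 -3.8] -1.9651670293728856
rear y -21.8 expected tip-59+?
-55 42.3 35.4
-40 42.2 43.5
-25 51.8 43.5
-10 43.0 43.5
5 43.5 44.0
20 43.8 37.3
35 44.1 44.0
```

```bash
python3 -m creep '0.4 3 0 0 1; 0.8 6 0 0 1; 1.2 9 0 0 1; 1.6 12 0 0 1; 1.9 15 0 0 1; 2.3 18 0 0 1; 2.6 21 0 0 1; 3 24 0 0 1' 60;
```

```text
clock: 23.8
eef_pos: [519.8, 12.9, 35.3]
ee_rot: [[0.777, 0.629, -0.003], [0.629, -0.777, -0.0], [-0.002, -0.002, -1.0]]
wrist_force: [-8.4, -4.4, -2.7]
gripper_width: 15.6
```

```bash
python3 -m creep '0.4 2.5 0 0 1; 0.7 5 0 0 1; 0.9 7 0 0 1; 1.2 9 0 0 1; 1.4 11 0 0 1; 1.6 12.5 0 0 1; 1.7 14 0 0 1; 1.8 15 0 0 1' 60;
```

```text
clock: 24.8
eef_pos: [521.6, 27.9, 35.4]
ee_rot: [[0.777, 0.629, -0.003], [0.629, -0.777, -0.0], [-0.002, -0.002, -1.0]]
wrist_force: [-8.1, -4.3, -2.2]
gripper_width: 15.7
```

```bash
python3 -m creep '0.1 0.8 0 0 1; 0.2 1.6 0 0 1; 0.3 2.4 0 0 1; 0.4 3.2 0 0 1; 0.5 4 0 0 1; 0.6 4.7 0 0 1; 0.6 5.4 0 0 1; 0.7 6 0 0 1' 60
```

```text
clock: 25.8
eef_pos: [522.3, 33.8, 35.3]
ee_rot: [[0.777, 0.629, -0.003], [0.629, -0.777, -0.0], [-0.002, -0.002, -1.0]]
wrist_force: [-7.8, -4.7, -1.9]
gripper_width: 15.9
```

```bash
python3 -m creep '0.1 0.5 0 0 1; 0.1 1 0 0 1; 0.2 1.5 0 0 1; 0.2 2 0 0 1; 0.3 2.4 0 0 1; 0.3 2.8 0 0 1; 0.3 2.8 0 0 1; 0.3 2.8 0 0 1' 60
```

```text
clock: 26.8
eef_pos: [521.9, 35.5, 35.3]
ee_rot: [[0.778, 0.629, -0.004], [0.629, -0.778, -0.001], [-0.004, -0.002, -1.0]]
wrist_force: [-11.0, -16.9, 0.8]
gripper_width: 15.7
```

Home on the stop (about 18 N in feed, some of it drag). Ease slightly and hold.

```bash
python3 -m creep '0 -0.2 0 0 1; 0 -0.3 0 0 1; 0 -0.3 0 0 1; 0 -0.3 0 0 1; 0 -0.3 0 0 1; 0 -0.3 0 0 1; 0 -0.3 0 0 1; 0 -0.3 0 0 1' 60; python3 chk.py
```

```text
clock: 27.8
eef_pos: [522.0, 35.4, 35.3]
ee_rot: [[0.778, 0.629, -0.004], [0.629, -0.778, -0.001], [-0.004, -0.002, -1.0]]
wrist_force: [-12.3, -16.1, 0.1]
gripper_width: 15.7
tip [-5.5 82.3] force jig [ -9.1 -16.3] 0.981862577888286
rear y 24.3 expected tip-59+?
-55 42.6 43.4
-40 42.6 43.6
-25 42.6 34.2
-10 43.8 44.1
5 44.0 44.3
20 44.4 38.1
35 44.3 40.6
```

```bash
python3 -m creep '-0.3 -0.2 0 0 1; -0.6 -0.4 0 0 1; -0.9 -0.6 0 0 1; -1.2 -0.8 0 0 1; -1.4 -0.9 0 0 1; -1.4 -0.9 0 0 1; -1.4 -0.9 0 0 1; -1.4 -0.9 0 0 1' 60
```

```text
clock: 28.85
eef_pos: [522.0, 35.1, 35.4]
ee_rot: [[0.778, 0.629, -0.001], [0.629, -0.778, -0.0], [-0.001, -0.0, -1.0]]
wrist_force: [-5.0, -8.2, -3.3]
gripper_width: 15.8
```

```bash
python3 -m creep '-0.3 -0.3 0 0 1; -0.6 -0.5 0 0 1; -0.8 -0.7 0 0 1; -0.9 -1 0 0 1; -1 -2 0 0 1; -1.1 -4 0 0 1; -1.3 -6 0 0 1; -1.6 -8 0 0 1' 60; python3 chk.py
```

```text
clock: 29.85
eef_pos: [520.9, 27.6, 35.8]
ee_rot: [[0.777, 0.629, 0.001], [0.629, -0.777, -0.0], [0.0, 0.0, -1.0]]
wrist_force: [0.7, -0.6, 0.5]
gripper_width: 15.3
tip [-5.9 74.3] force jig [ 0.7 -0. ] 0.14183238413772936
rear y 25.1 expected tip-59+?
-55 52.1 43.7
-40 42.7 43.1
-25 42.5 35.7
-10 43.5 30.5
5 44.1 44.2
20 44.0 44.3
35 44.3 44.2
```

```bash
python3 -m creep '-0.5 -4 0 0 1; -1.2 -9 0 0 1; -5 -11 0 0 1; -12 -11 0 0 1; -20 -10 0 0 1; -30 -9 2 0 1; -40 -8 15 0 1; -45 -7 35 0 1' 60; python3 -m creep '0 0 20 0 1; 0 0 40 0 1; 0 0 50 0 1; 0 0 50 0 1; 0 0 50 0 1; 0 0 50 0 1; 0 0 50 0 1; 0 0 50 0 1' 60; python3 - <<'E'
from h import *
o=manip.get_obs();print(o["eef_pos"],o["wrist_force"])
for n in("wrist","scene","side"): np.savez(n+"7.npz",**grab(n,f"pics/{n}7.png"))
a=cv2.imread("pics/scene7.png")[150:320,225:445];b=cv2.imread("pics/wrist7.png")
cv2.imwrite("pics/c7.png",np.hstack([cv2.resize(a,(440,340),interpolation=cv2.INTER_CUBIC),cv2.resize(b[0:340,150:510],(360,340))]))
f=dict(np.load("wrist7.npz")); M=np.array(f["cam_to_world"])
def wc(u,v):
    x=(u-f["cx"])/f["fx"];y=(v-f["cy"])/f["fy"];r=np.hypot(x,y);s=np.sinc(r/np.pi)
    return M[:3,3]+M[:3,:3]@(np.array([x*s,-y*s,-np.cos(r)])/np.cos(r)*f["range_z"][v,u])
for v in range(150,300,10): print(v,np.round(wc(317,v),1),end=";")
E
```

```text
clock: 30.9
eef_pos: [474.6, 20.9, 71.4]
ee_rot: [[0.777, 0.63, -0.001], [0.63, -0.777, 0.0], [-0.001, -0.001, -1.0]]
wrist_force: [-0.3, -0.9, -0.9]
gripper_width: 15.6
clock: 31.9
eef_pos: [475.7, 20.7, 120.4]
ee_rot: [[0.777, 0.629, -0.0], [0.629, -0.777, -0.0], [-0.0, -0.0, -1.0]]
wrist_force: [-0.2, -0.2, -1.3]
gripper_width: 15.5
[475.65778377  20.71364709 120.43514657] [-0.19409512 -0.19210864 -1.2880975 ]
150 [531.3  65.8 127.7];160 [528.2  63.3 128.3];170 [525.   60.7 127. ];180 [521.8  58.2 126.7];190 [518.6  55.6 126.3];200 [515.4  53.  126.5];210 [512.3  50.4 126.8];220 [509.1  47.8 127. ];230 [505.5  44.9 125.9];240 [501.9  42.  124.6];250 [498.7  39.4 125.5];260 [494.9  36.3 124.3];270 [491.8  33.8 126.1];280 [487.9  30.6 125.1];290 [483.8  27.3 123.8];
```

View pics/c7.png

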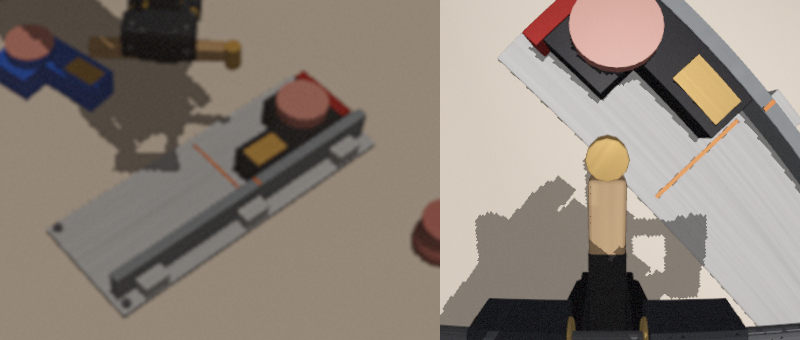

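Sled home at the red stop and flat on the fence, stick held straight about 4.5 mm below the TCP. Return it to the cradle.

```bash
python3 -m creep '-2 25 0 -0.05 1; -6 75 0 -0.1 1; -10 125 0 -0.15 1; -14 175 0 -0.2 1; -18 225 0 -0.26 1; -22 275 0 -0.26 1; -25 310 0 -0.26 1; -26.5 330 0 -0.26 1' 60; python3 -m creep '0 0 -5 0 1; 0 0 -15 0 1; 0 0 -25 0 1; 0 0 -35 0 1; 0 0 -40 0 1; 0 0 -45 0 1; 0 0 -45 0 1; 0 0 -45 0 1' 60
```

```text
clock: 33.05
eef_pos: [448.8, 352.2, 120.5]
ee_rot: [[0.912, 0.41, -0.0], [0.41, -0.912, -0.0], [-0.0, 0.0, -1.0]]
wrist_force: [-0.4, -0.5, -0.9]
gripper_width: 15.7
clock: 34.05
eef_pos: [449.3, 350.8, 75.9]
ee_rot: [[0.913, 0.409, 0.0], [0.409, -0.913, 0.0], [0.0, 0.0, -1.0]]
wrist_force: [-0.3, 0.1, -0.5]
gripper_width: 15.9
```

```bash
python3 -m creep '0 0 -10 0 1; 0 0 -18 0 1; 0 0 -25 0 1; 0 0 -30 0 1; 0 0 -33 0 1; 0 0 -35 0 1; 0 0 -37 0 1; 0 0 -37 0 1' 60
```

```text
clock: 35.05
eef_pos: [449.5, 350.9, 39.4]
ee_rot: [[0.913, 0.409, 0.001], [0.409, -0.913, 0.0], [0.001, -0.0, -1.0]]
wrist_force: [-0.1, -0.7, 7.4]
gripper_width: 15.8
```

```bash
python3 -m creep '0 0 -0.4 0 1; 0 0 -0.8 0 1; 0 0 -1.2 0 1; 0 0 -1.6 0 1; 0 0 -2 0 1; 0 0 -2.4 0 1; 0 0 -2.4 0 1; 0 0 -2.4 0 1' 60
```

```text
clock: 36.05
eef_pos: [450.1, 351.2, 37.5]
ee_rot: [[0.913, 0.409, 0.002], [0.409, -0.913, 0.001], [0.003, -0.0, -1.0]]
wrist_force: [1.2, -1.2, 10.8]
gripper_width: 15.3
```

```bash
python3 - <<'E'
from h import *
f=grab("wrist","pics/w8.png"); M=np.array(f["cam_to_world"])
def wc(u,v):
    x=(u-f["cx"])/f["fx"];y=(v-f["cy"])/f["fy"];r=np.hypot(x,y);s=np.sinc(r/np.pi)
    return M[:3,3]+M[:3,:3]@(np.array([x*s,-y*s,-np.cos(r)])/np.cos(r)*f["range_z"][v,u])
for v in range(145,300,8): print(v,np.round(np.mean([wc(u,v) for u in (313,315,317,319,321)],0),1))
for u in range(270,366,6): print(u,np.round(wc(u,190)[2],1),f["pixels"][190,u].tolist(),end=" ")
E
```

```text
145 [517.1 381.4  42. ]
153 [514.2 380.1  42.4]
161 [511.2 378.8  42.3]
169 [508.2 377.4  41.9]
177 [505.2 376.1  41.7]
185 [502.2 374.7  41.7]
193 [499.1 373.3  41.8]
201 [496.1 372.   42.2]
209 [492.9 370.6  41.4]
217 [489.9 369.2  41.8]
225 [493.2 370.7  71.9]
233 [483.6 366.4  41.6]
241 [480.3 364.9  41.4]
249 [477.  363.4  40.9]
257 [473.9 362.   41.6]
265 [470.5 360.5  41.5]
273 [467.  358.9  40.9]
281 [463.6 357.4  41.2]
289 [460.1 355.8  41.2]
297 [456.6 354.3  41.2]
270 12.0 [48, 32, 19] 276 12.8 [47, 26, 16] 282 12.6 [46, 26, 16] 288 12.4 [47, 31, 25] 294 13.2 [45, 30, 25] 300 40.5 [173, 146, 112] 306 41.4 [191, 161, 126] 312 42.1 [186, 156, 120] 318 40.8 [184, 155, 119] 324 41.1 [185, 156, 120] 330 43.2 [189, 159, 123] 336 15.1 [73, 58, 41] 342 14.2 [39, 24, 12] 348 14.7 [41, 20, 11] 354 14.9 [47, 27, 20] 360 14.6 [48, 29, 19]
```

```bash
python3 -m creep '0 0 0 0 0.5; 0 0 0 0 0.2; 0 0 0 0 0; 0 0 0 0 -0.2; 0 0 0 0 -0.2; 0 0 0 0 -0.2; 0 0 0 0 -0.2; 0 0 0 0 -0.2' 10
```

```text
clock: 37.1
eef_pos: [449.2, 350.7, 36.2]
ee_rot: [[0.913, 0.409, -0.0], [0.409, -0.913, -0.0], [-0.0, 0.0, -1.0]]
wrist_force: [-1.0, -0.2, -0.2]
gripper_width: 56.7
```

```bash
python3 -m creep '0 0 2 0 -0.2; 0 0 8 0 -0.2; 0 0 20 0 -0.2; 0 0 40 0 -0.2; 0 0 70 0 -0.2; 0 0 100 0 -0.2; 0 0 120 0 -0.2; 0 0 120 0 -0.2' 10; python3 - <<'E'
from h import *
for n in("wrist","scene","side"): np.savez(n+"9.npz",**grab(n,f"pics/{n}9.png"))
a=cv2.imread("pics/wrist9.png")[90:330,200:440];b=cv2.imread("pics/scene9.png")
cv2.imwrite("pics/c9.png",np.hstack([cv2.resize(a,(340,340)),cv2.resize(b[150:320,225:445],(440,340),interpolation=cv2.INTER_CUBIC)]))
f=dict(np.load("wrist9.npz")); M=np.array(f["cam_to_world"]);print(manip.get_obs()["eef_pos"])
E
```

```text
clock: 38.1
eef_pos: [449.7, 351.1, 158.2]
ee_rot: [[0.913, 0.409, 0.003], [0.409, -0.913, 0.002], [0.003, -0.0, -1.0]]
wrist_force: [0.3, 0.4, 0.3]
gripper_width: 57.0
[448.90086263 350.49946737 155.70118055]
```

View pics/c9.png

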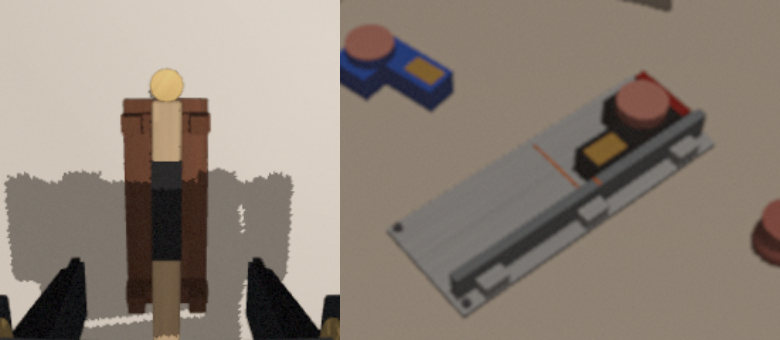

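```bash
python3 - <<'E'
from h import *
f=dict(np.load("wrist9.npz")); M=np.array(f["cam_to_world"])
def wc(u,v):
    x=(u-f["cx"])/f["fx"];y=(v-f["cy"])/f["fy"];r=np.hypot(x,y);s=np.sinc(r/np.pi)
    return M[:3,3]+M[:3,:3]@(np.array([x*s,-y*s,-np.cos(r)])/np.cos(r)*f["range_z"][v,u])
print([round(float(np.mean([wc(u,v)[2] for u in range(313,323)])),1) for v in range(145,315,12)])
s=wplane(f,[[200+166*240/340,90+161*240/340],[200+166.5*240/340,90+261*240/340]],40).mean(0); c=wplane(f,[[200+123*240/340,90+106*240/340],[200+209*240/340,90+106*240/340],[200+128*240/340,90+305*240/340],[200+206*240/340,90+305*240/340]],36).mean(0); print("sleeve mid",s,"cradle mid",c)
a=np.radians(-6.09);R=np.array([[np.cos(a),-np.sin(a)],[np.sin(a),np.cos(a)]])
f=dict(np.load("scene9.npz"));P=cloud(f);J=(P[...,:2].reshape(-1,2)@R).reshape(480,640,2)-[569,56.5];hsv=cv2.cvtColor(f["pixels"],cv2.COLOR_RGB2HSV).astype(int)
k=(P[...,2]>40)&(P[...,2]<48)&(J[...,0]>-45)&(J[...,0]<38)&(J[...,1]>10)&(J[...,1]<170)
red=k&((hsv[...,0]<8)|(hsv[...,0]>170))&(hsv[...,1]>150); blk=k&(hsv[...,2]<62)
print("red top y",np.percentile(J[red][:,1],[5,50,95]),"black y",np.percentile(J[blk][:,1],[1,99]))
o=manip.get_obs();print(o["clock"],o["wrist_force"],o["gripper_width"])
E
```

```text
[40.1, 39.6, 39.5, 39.5, 39.8, 40.0, 39.9, 39.7, 39.9, 39.8, 39.8, 39.7, 39.7, 39.6, 39.3]
sleeve mid [449.90282473 350.98200637  40.        ] cradle mid [449.89514983 350.8032479   36.        ]
red top y [141.84401298 148.98599073 153.37596601] black y [ 21.35117638 138.38027693]
38.25 [-0.56993159 -0.58405542 -0.80394829] 57.496794217676644
```

```bash
python3 -c "
from bench import manip
print(manip.sign_off())"
```

```text
the job is handed in; nothing more can be done
None
```

I pressed the sled flat against the fence well short of the orange mark, fed it along to the red stop, held it there, and put the stick back in its cradle. I handed the job in at about 38 s; no verdict was reported.

- **Pressing:** The wrist force reached about 12 N, of which I put about 9 N on the fence. The sled's centre was then at about y = -97 mm, well short of the -45 mm limit.
- **Feeding and seating:** I fed at 16–24 mm/s and slowed to about 4 mm/s at the stop. I pushed on the stick at about 17 N in the feed direction for over a second, 18 N at most. I estimate 8–13 N of that reached the stop, because the forces on the fence and stop could not be read separately from drag. I then eased the push off and backed out along -y.
- **Stick at the end:** It lies level in the cradle with its top at about 39.7 mm (40 expected). Its sleeve is within 1 mm of the cradle's middle, and the gripper is open and clear.
- **Sled at the end:** The last pictures show it at the stop and along the fence with no visible gap. The depth readings put the fence gap at about 0–1 mm, with the larger values at the rear. The stop gap came out at 3 mm from edge readings that blur by several mm, so I relied on the contact force and the sled's rear position (24.3 mm when pressed, 25.1 mm after backing out). I did not check it more closely than that.

Two things went differently from plan. The fingers closed after the lift had begun, so the stick was held about 9 mm lower than intended. As a result its tip pressed the jig plate's edge at about 7 N when I first lowered it. I raised it 8 mm and carried on.

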